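Weigh the silver offcut on the spring scale

ROBOT

A 6-joint arm with a two-finger parallel gripper is mounted at the origin on the work surface. World frame = base frame: x ahead of the robot, y to its left, z up, the work surface at z = 0. Lengths are in m, angles in rad, forces in N, time in s.
With the tool pointing down it reaches from about 0.35 to 0.775 m from the base axis. Payload 5.5 kg.
Tool frame: the origin (TCP) lies at the very end of the fingers, on their centre line; the grasp point (between the pads) lies 19 mm behind it (arm.grip_point_offset is the z of the grasp point in the tool frame, in m); z points along the fingers, y is the line along which they close (so a half turn about z gives the same grasp; the last joint's range is limited). The gripper opens to 85 mm and grips with 20 to 120 N. Pads are 22 mm wide; open, the fingers measure 114 mm over their backs; the gripper's body (76 mm by 85 mm) begins 54 mm behind the grasp point. The pads swing forward as they close: fully open they stand 13 mm farther back than shut.
Start: joints at [-1.471, 0.313, 0.046, 1.304, 0, 1.431], TCP at [0.137, -0.559, 0.231] pointing down, gripper open.
Joint ranges: [-2.76, 2.76], [-0.86, 1.69], [-1.03, 1.26], [-2.2, 2.34], [-1.47, 1.5], [-3.14, 3.14]. Speed limits (rad/s): [2.57, 2.57, 3.14, 3.14, 3.14, 3.14].

INTERFACE

Orientations are given as a unit quaternion [x, y, z, w].
In Python, from cell import sensors, eyes, order, arm gives the robot as it stands.
- The arm moves only by the tool jog_arm, never from a script. Its argument "steps" is a list of rows, each a list of 5 numbers: the shift along the tool's x, y, z in mm, then the turn about the tool's z in rad, then the opening, from 0 (shut) to 1 (fully open). In form: [[x, y, z, turn, fingers], ...]. A call has 1 to 12 rows; each row shifts and turns the commanded pose from where the row before left it, along the tool's axes as they then stand; what a row does not reach is not made up. A row lasts 1/12 s, in which the tool goes at most 41.7 mm and 7.16 degrees, less where a joint would pass 70% of its speed; a pose out of reach is approached as far as the arm can. A call is refused whole if a number of a shift passes 41.7 or a number of a turn 0.125, either way. A call with a gripper value outside its range is refused whole. The fingers move at their own pace and stop on an object; "newtons" is the grip in N (left out, the last holds). Time passes only in rows, so rows that do not move let the fingers close. It gives the time, the measured TCP pose, the force, the opening and the grip force at its end, in the units of the state.
- sensors.get_obs(): the state, without advancing time (a new reading comes with each control period).
- eyes.get_image(name): name is "side" or "top"; returns a dict with "img" (384x512x3 uint8, red, green, blue), "depth" (384x512 float32, m along the optical axis (not along the pixel's ray), 0 where there is no reading), "fx", "fy", "cx", "cy" (pixels), "k1" (the pictures are not rectified: a ray, as slopes to the right and down, at radius r is drawn at 1 + k1 r^2 times it, then the intrinsics apply), "rvec" (rotation vector, rad) and "tvec" (3), from world to camera coordinates, as OpenCV has them. Camera axes: x right, y down, z forward; pixel columns grow to the right and rows downward; lengths in m; the calibration is good to about 2 mm. A picture is of the moment at which its call begins.
- order.sign_off(): hands the job in; it is judged then, once.
The state is a dict: "clock": time; "joint_positions": joint angles; "qd": joint speeds; "joint_torque": joint torques, N m; "eef_pos": TCP position; "tcp_rot": TCP orientation; "force": force on the tool from outside, world axes, zero at the start; "ft_torque": the same for the moment, N m; "opening": opening from 0.0 (shut) to 1.0 (fully open); "gripper_force": force on a finger pad.
Only numpy, scipy, OpenCV 4.12 (cv2) and the standard library are available. Lean on these libraries where they do the work, as an engineer would, in place of code of your own. Each camera call takes 0.05 s, during which the arm holds its last target. There are 200 camera calls.

TASK

Push the silver offcut off the wooden ledge so that it drops down the slide into the weighing pan standing below; do not lift it. Draw the pan out from under the clear guard (its long handle is for that), leave it standing in the open, clear of the guard, and let go; then take it afresh, best by the tab on top, and hang it by its bail in the sprung hook of the scale. Ease the load on so that the hook never runs down near its bottom stop, let go, and wait until the pan hangs still with the offcut in it; keep the other bench things where they are.

Things in the scene. Friction and masses are not known exactly. Their poses are not given: they have to be found in the camera images.
- ledge: Fixed station: wooden block, metal slide, clear guard. Origin on the bench where the pan stands at first; x runs level from there into the block (the open front is to -x), z up. Block: x 45 to 130 mm, 100 mm wide (y, centred), its top is the ledge, z 125. Clear cheeks 4 mm thick at y +-49, x -23 to 47, z 0 to 158. Slide: x 46, z 117 down to x 11, z 61, above the pan's rear half.
- ledge_edge (a point): middle of the ledge's front top edge (station x 45, y 0, z 125 mm; same axes), over which the offcut is pushed along -x on to the slide
- guard_roof (a point): middle of the guard's clear roof, top face (station x -5, z 161 mm; same axes): 36 mm (x) by 102 mm (y), 3 mm thick. It lies over the pan's tab, which cannot be taken there; from it to the ledge's edge (x 13 to 45) the way down is open.
- offcut: sawn stub of silver bar, 28 x 20 x 14 mm (x, y, z), about 80 g, lying flat on the wooden ledge; origin at the centre of its underside
- offcut_center (a point): centre of the offcut
- pan: steel weighing pan, about 160 g: round cup 45 mm high, 68 mm across the rim (60 at the foot), floor 3 mm, with a rigid wire bail and a tab above and a handle. Origin at the centre of its underside, z up, handle to -x, bail in the y-z plane. Stands upright on the bench at first.
- pan_tab (a point): where to grip the tab across its 20 mm width, 128 mm above the pan's underside (pan x 0, y 0). Tab: dark wood, 10 mm (x) by 20 mm (y), z 108 to 146 mm, on the bail's peak
- pan_handle (a point): where to pinch the handle across its 12 mm width: on its axis, 100 mm from the pan's centre (-x), 36 mm above its underside. Handle: level dark wooden bar, x -33 to -125 mm, 12 mm wide (y), z 32 to 40; good for sliding the pan over the bench, not for carrying it
- pan_eye (a point): underside of the bail's peak, 105 mm above the pan's underside, which comes to rest on the hook. Bail: 6 mm wire, upright at y +-34.5 mm to z 80, then two straight slopes meeting in the peak at y 0
- scale: fixed stand of the spring scale: base plate 130 x 120 x 10 mm (x -45 to 85), grey column 30 x 45 mm at x 15 to 45, 250 mm high, with a white strip on its front. Origin on the bench; x axis points level away from the hook's open end, z up.
- hook_seat (a point): bottom of the hook's V, top of the 8 mm wire, where the bail's peak must lie: stand x -90 mm, z 204 unloaded; same axes. From there the wire rises 20 mm to its open tip, 22 mm towards -x, and on the other side 15 mm over 20 mm, then runs level to the column. The bail goes over the tip in the +x direction, the pan's handle pointing to -x.
- hook (a joint): how far the hook has dipped, m: 0 unloaded, grows downward; spring 100 N/m, lightly damped (bounces for about a second). The loaded pan pulls it down some 17 to 32 mm; bottom stop at 55 mm.
- bench_block: bystander: loose steel block 70 x 70 x 25 mm, origin under its centre
- bur_stand: bystander: purple block 50 x 110 x 35 mm with small burs upright to 70 mm, origin under its centre
- jar: bystander: glass jar 56 mm across, 70 mm high, origin under its centre

How it is judged:
On the way, in this order (a step that is already met when the one before it is completed fails the run):
1. the offcut lies in the pan, the pan still under the guard (within 30 mm of its start) (x of offcut_center in the frame of pan between -0.032 and 0.032 m and y of offcut_center in the frame of pan between -0.032 and 0.032 m and z of offcut_center in the frame of pan between 0 and 0.045 m and distance of pan from where it was at the start of the episode below 0.03 m and linear speed of offcut below 0.05 m/s), for 0.2 s.
2. the pan, with the offcut in it, stands released and at rest on the bench, its middle more than 60 mm out from its place under the guard (x of offcut_center in the frame of pan between -0.032 and 0.032 m and y of offcut_center in the frame of pan between -0.032 and 0.032 m and z of offcut_center in the frame of pan between 0 and 0.045 m and horizontal distance between pan and ledge above 0.06 m and height (world z) of pan below 0.006 m and angle between pan's own z axis and vertical below 0.1 rad and contact force between the fingers and pan below 0.1 N and linear speed of pan below 0.02 m/s), for 0.2 s.
At the end, for the whole second after the job is handed in: Pan hanging by its bail's peak in the hook's V (within 12 mm), upright within 0.3 rad, still (under 60 mm/s, hook under 20 mm/s), over 30 mm above the bench, hook dipped 10 to 40 mm, offcut in the cup, bystanders within 30 mm of their places (x of offcut_center in the frame of pan between -0.032 and 0.032 m and y of offcut_center in the frame of pan between -0.032 and 0.032 m and z of offcut_center in the frame of pan between 0 and 0.045 m and distance between pan_eye and hook_seat below 0.012 m and value of joint hook between 0.01 and 0.04 m and velocity of joint hook between -0.02 and 0.02 m/s and linear speed of pan below 0.06 m/s and angle between pan's own z axis and vertical below 0.3 rad and height (world z) of pan above 0.03 m and distance of each of bench_block, bur_stand, jar from where it was at the start of the episode below 0.03 m); the robot touches nothing.
It fails at once if the hook pulled down more than 48 mm, almost to its stop (value of joint hook above 0.048 m).
It fails at once if the offcut, not yet in the pan, lifted more than 20 mm off the ledge instead of pushed (z of offcut_center in the frame of ledge above 0.152 m and distance between offcut_center and pan above 0.06 m).
It fails at once if a bystander (bench block, bur stand, jar) shifted more than 30 mm (distance of any of bench_block, bur_stand, jar from where it was at the start of the episode above 0.03 m).
It also fails if it takes over 72 s, if anything falls off the work surface, if the arm or the gripper's body presses on something with over 40 N, if the wrist force passes 120 N, or if a joint passes its speed limit or range.

## Working session

There is one attempt and no reset: what is moved stays moved. The work goes in short steps, Python scripts to look and compute and a tool call to move; the robot and the scene stay as the last step left them, time stands still between calls to the robot, and variables do not carry over. Pictures are saved under pics/ and viewed, at most 10 in all, crops included, and the job is handed in when it is done.

Besides the shell and the picture viewer there is one more tool, called after "Call:" by a JSON object that holds its "method" and its "body", one argument or row to a line. jog_arm: Moves the arm, as the interface text tells. Its arguments: {"type":"object","properties":{"steps":{"type":"array"},"newtons":{"type":"number"}},"required":["steps"]}

```bash
mkdir -p pics; ls; python3 - <<'E'
from cell import sensors,eyes,order,arm
import cv2,pickle
print(sensors.get_obs()); print([a for a in dir(arm) if a[0]!='_'])
for n in ("side","top"):
    d=eyes.get_image(n); pickle.dump(d,open(n+"0.pkl","wb"))
    cv2.imwrite(f"pics/{n}0.png",cv2.resize(d["img"][:,:,::-1],(800,600)))
    print(n,d["fx"],d["cx"],d["cy"],d["k1"],d["rvec"],d["tvec"])
E
```

```text
pics
{'clock': 0.0, 'joint_positions': array([-1.47055682e+00,  3.14007707e-01,  4.49598989e-02,  1.30364625e+00,
        9.06810987e-06,  1.43121732e+00]), 'qd': array([ 1.61075772e-03,  1.51313306e-04, -7.86706144e-04, -6.14934955e-06,
       -1.77756558e-03,  6.53813713e-04]), 'joint_torque': array([ 1.54651898e-04, -4.80620420e+01,  2.98535371e+01,  1.90619688e-02,
        1.16721371e-04, -1.56448226e-05]), 'eef_pos': array([ 0.1365281 , -0.55800011,  0.23039696]), 'tcp_rot': array([ 9.92819048e-01,  1.19622058e-01,  2.31958764e-05, -9.48590688e-04]), 'force': array([0.92654552, 0.42945232, 1.52941141]), 'ft_torque': array([-0.02825486, -0.0412088 ,  0.03818768]), 'gripper_force': 0.0, 'opening': 0.9993925999126898}
['MotionError', 'grip_point_offset']
side 393.96074967344606 254.6452290469792 198.5114367258127 -0.05427331567746108 [ 2.27647119 -0.18914883  0.10589166] [-0.59581806  0.12909357  1.09435816]
top 408.6387554254373 258.4345499499815 193.92448347161155 -0.03906466228313366 [ 2.17644443 -2.20901285  0.10959617] [-0.06078907  0.58355191  1.16247763]
```

View pics/side0.png

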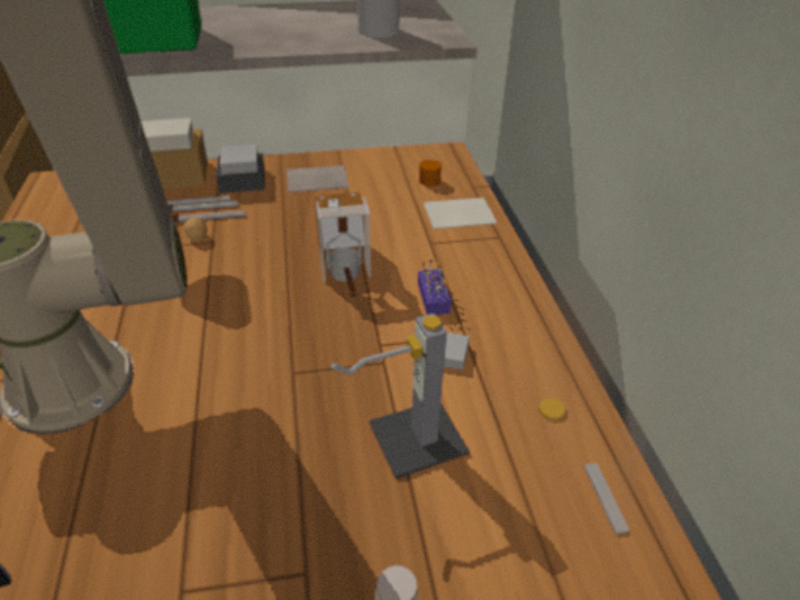

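View pics/top0.png

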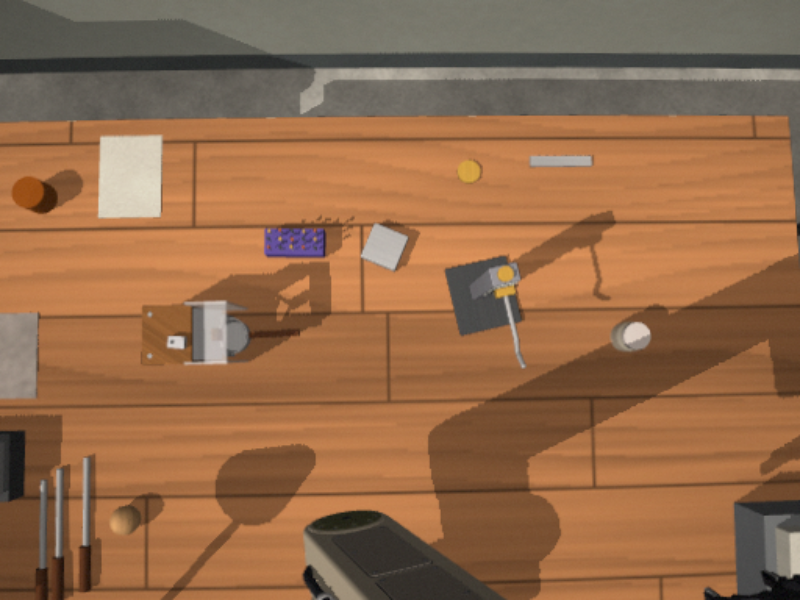

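The side view shows the station at about (345,235), with the pan handle at (350,280), and the scale at (425,390) with its hook tip at (335,368). In the top view the block is at (165,335), the offcut at (176,342), the handle at (275,333), the scale plate at (485,295) and the hook tip at (522,365).

```bash
cat > h.py <<'E'
import numpy as np,cv2,pickle
def K(d): return np.array([[d["fx"],0,d["cx"]],[0,d["fy"],d["cy"]],[0,0,1.]])
def D(d): return np.array([d["k1"],0,0,0.])
def pose(d):
    R=cv2.Rodrigues(np.array(d["rvec"],float))[0]; t=np.array(d["tvec"],float); return R,-R.T@t
def rays(d,uv):
    n=cv2.undistortPoints(np.array(uv,float).reshape(-1,1,2),K(d),D(d)).reshape(-1,2)
    return np.c_[n,np.ones(len(n))]
def onz(d,uv,z):
    R,c=pose(d); r=rays(d,uv)@R; return c+r*((z-c[2])/r[:,2])[:,None]
def cloud(d):
    R,c=pose(d); h,w=d["depth"].shape; vu=np.indices((h,w)); uv=np.stack([vu[1],vu[0]],-1).reshape(-1,2)
    P=(c+(rays(d,uv)*d["depth"].reshape(-1,1))@R).reshape(h,w,3); P[d["depth"]==0]=np.nan; return P
def proj(d,p): return cv2.projectPoints(np.array(p,float).reshape(-1,1,3),np.array(d["rvec"],float),np.array(d["tvec"],float),K(d),D(d))[0].reshape(-1,2)
def load(n): return pickle.load(open(n+".pkl","rb"))
E
python3 - <<'E'
from h import *
for n,bx in (("top",(80,180,200,250)),("top",(275,160,350,245)),("side",(190,115,250,200)),("side",(205,195,310,310))):
    d=load(n+"0");x0,y0,x1,y1=bx
    print(n,bx)
t=load("top0");s=load("side0")
a=cv2.resize(t["img"][180:250,80:200,::-1],(480,280),interpolation=2)
b=cv2.resize(t["img"][160:245,275:350,::-1],(300,340),interpolation=2)
c=cv2.resize(s["img"][115:195,190:250,::-1],(300,400)[0:2],interpolation=2) 
c=cv2.resize(s["img"][115:195,190:250,::-1],(195,260),interpolation=2)
e=cv2.resize(s["img"][195:310,205:310,::-1],(237,260),interpolation=2)
im=np.zeros((600,800,3),np.uint8); im[:280,:480]=a; im[:340,490:790]=b; im[340:600,:195]=c; im[340:600,200:437]=e
cv2.imwrite("pics/crop0.png",im)
P=cloud(t)
for (u,v) in [(100,200),(95,212),(112,219),(113,218),(120,200),(135,213),(150,215),(160,214),(175,213),(188,212),(310,190),(323,175),(328,215),(333,232),(404,214),(245,157),(190,155)]:
    print(u,v,P[v,u].round(3),t["img"][v,u])
E
```

```text
top (80, 180, 200, 250)
top (275, 160, 350, 245)
side (190, 115, 250, 200)
side (205, 195, 310, 310)
100 200 [0.564 0.351 0.126] [148  94  52]
95 212 [0.533 0.365 0.123] [141  91  48]
112 219 [0.514 0.315 0.14 ] [214 208 204]
113 218 [0.516 0.313 0.138] [215 209 205]
120 200 [0.564 0.298 0.127] [146  95  52]
135 213 [0.528 0.25  0.158] [186 174 165]
150 215 [0.527 0.248 0.007] [129 126 123]
160 214 [0.528 0.211 0.044] [64 36 18]
175 213 [0.53  0.169 0.041] [67 38 21]
188 212 [0.532 0.132 0.042] [71 41 27]
310 190 [ 0.593 -0.222  0.009] [72 70 71]
323 175 [ 0.607 -0.216  0.258] [214 163  70]
328 215 [ 0.519 -0.275 -0.001] [166 140 121]
333 232 [ 0.473 -0.242  0.226] [157 152 147]
404 214 [ 0.517 -0.477  0.069] [221 205 192]
245 157 [ 0.691 -0.032  0.023] [191 186 179]
190 155 [0.697 0.127 0.034] [ 87  71 134]
```

View pics/crop0.png

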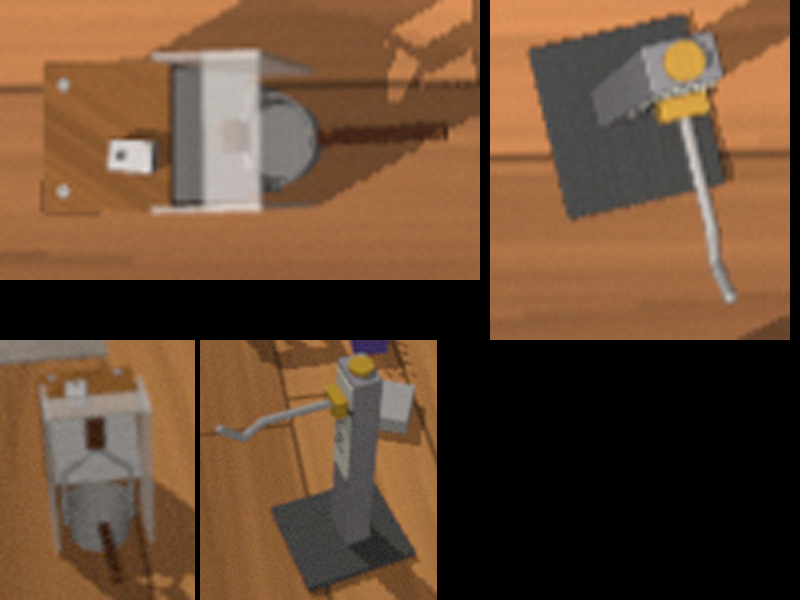

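The crops show the offcut lying flat and roughly in line with the block. The handle points out of the open front, and the hook tip points toward the robot.

```bash
python3 - <<'E'
from h import *
t=load("top0");s=load("side0")
def rect(p,n):
    (c,wh,a)=cv2.minAreaRect((p[:,:2]*1000).astype(np.float32)); print(n,len(p),np.round(c,1),np.round(wh,1),round(a,2))
for n,d in (("top",t),("side",s)):
    P=cloud(d);I=d["img"].astype(int);r,g,b=I[...,0],I[...,1],I[...,2]
    X,Y,Z=P[...,0],P[...,1],P[...,2]; U=np.indices(Z.shape)[1];V=np.indices(Z.shape)[0]
    st=(X>.45)&(X<.62)&(Y>.1)&(Y<.42)
    m=st&(Z>.117)&(Z<.133)&(Y>.29); rect(P[m],"blocktop")
    m=st&(r-b<40)&(g>170)&(Y>.295)&(Z>.128)&(Z<.15); rect(onz(d,np.c_[U[m],V[m]],.139),"offcut")
    if m.sum(): print(onz(d,np.c_[U[m],V[m]],.139).mean(0))
    m=st&(Z>.15)&(Z<.17); rect(P[m],"roof")
    hd=(X>.48)&(X<.58)&(Y>.1)&(Y<.235)&(Z>.028)&(Z<.055)&(r<110)&(r-b>15)
    q=onz(d,np.c_[U[hd],V[hd]],.040); rect(q,"handle"); 
    if len(q)>3: print(cv2.fitLine(q[:,:2].astype(np.float32),2,0,.001,.001).ravel())
    bp=(X>.5)&(X<.7)&(Y>-.33)&(Y<-.1)&(Z<.02)&(abs(r-b)<25)&(r<110)
    bp=cv2.morphologyEx(bp.astype(np.uint8),cv2.MORPH_OPEN,np.ones((3,3)))>0
    rect(onz(d,np.c_[U[bp],V[bp]],.010),"plate")
    hk=(X>.43)&(X<.62)&(Y>-.3)&(Y<-.17)&(Z>.18)&(Z<.25)&(abs(r-b)<40)
    k=P[hk]; i=np.argsort(k[:,0])
    print("hook n",len(k)); print(np.c_[k[i],U[hk][i],V[hk][i]][:60:3].round(3))
E
```

```text
blocktop 1156 [528.2 333.6] [100.3  87.4] 0.2
offcut 71 [514.9 314.7] [26.2 18.2] 89.22
[0.51471634 0.31358944 0.139     ]
roof 654 [530.2 258.7] [102.3  68.7] 0.53
handle 145 [531.3 176.1] [ 96.7 105.1] 0.18
[ 0.03998913 -0.9992001   0.53073335  0.17187928]
plate 1194 [ 597.9 -218.6] [127.3 118.7] 12.28
hook n 291
[[ 4.68e-01 -2.48e-01  2.23e-01  3.35e+02  2.34e+02]
 [ 4.70e-01 -2.50e-01  2.24e-01  3.36e+02  2.33e+02]
 [ 4.70e-01 -2.43e-01  2.24e-01  3.33e+02  2.33e+02]
 [ 4.73e-01 -2.42e-01  2.26e-01  3.33e+02  2.32e+02]
 [ 4.75e-01 -2.46e-01  2.21e-01  3.34e+02  2.31e+02]
 [ 4.77e-01 -2.45e-01  2.14e-01  3.33e+02  2.30e+02]
 [ 4.80e-01 -2.45e-01  2.15e-01  3.33e+02  2.29e+02]
 [ 4.82e-01 -2.43e-01  2.12e-01  3.32e+02  2.28e+02]
 [ 4.85e-01 -2.44e-01  2.10e-01  3.32e+02  2.27e+02]
 [ 4.87e-01 -2.41e-01  2.08e-01  3.31e+02  2.26e+02]
 [ 4.90e-01 -2.41e-01  2.09e-01  3.31e+02  2.25e+02]
 [ 4.92e-01 -2.42e-01  2.05e-01  3.31e+02  2.24e+02]
 [ 4.94e-01 -2.42e-01  2.09e-01  3.31e+02  2.23e+02]
 [ 4.97e-01 -2.39e-01  2.10e-01  3.30e+02  2.22e+02]
 [ 5.02e-01 -2.40e-01  2.15e-01  3.31e+02
[... 509 characters left out ...]
        ~~~~^^^^^^
  File "h.py", line 7, in rays
    n=cv2.undistortPoints(np.array(uv,float).reshape(-1,1,2),K(d),D(d)).reshape(-1,2)
      ~~~~~~~~~~~~~~~~~~~^^^^^^^^^^^^^^^^^^^^^^^^^^^^^^^^^^^^^^^^^^^^^^
cv2.error: OpenCV(4.12.0) /io/opencv/modules/calib3d/src/undistort.dispatch.cpp:347: error: (-215:Assertion failed) CV_IS_MAT(_src) && CV_IS_MAT(_dst) && (_src->rows == 1 || _src->cols == 1) && (_dst->rows == 1 || _dst->cols == 1) && _src->cols + _src->rows - 1 == _dst->rows + _dst->cols - 1 && (CV_MAT_TYPE(_src->type) == CV_32FC2 || CV_MAT_TYPE(_src->type) == CV_64FC2) && (CV_MAT_TYPE(_dst->type) == CV_32FC2 || CV_MAT_TYPE(_dst->type) == CV_64FC2) in function 'cvUndistortPointsInternal'
```

```bash
cat > plan.py <<'E'
import numpy as np,sys,json
from scipy.spatial.transform import Rotation as R
from cell import sensors
def plan(wps,f,step=40,start=None):
    """wps: (x,y,z mm,yaw deg); prints rows in the tool frame, tool pointing down, rounded"""
    o=sensors.get_obs(); p=np.array(o["eef_pos"])*1000; r=R.from_quat(o["tcp_rot"]); x=r.as_matrix()[:,0]; yaw=np.arctan2(x[1],x[0])
    print("now",p.round(1),"yaw",round(np.degrees(yaw),1),"tilt",round(np.degrees(np.arccos(-r.as_matrix()[2,2])),2),"t",round(o["clock"],2),"F",o["force"].round(1),"open",round(o["opening"],3))
    for w in wps:
        t=np.array(w[:3],float); s=w[4] if len(w)>4 else step
        dy=np.radians(w[3])-yaw; n=max(1,int(np.ceil(np.linalg.norm(t-p)/s-.02)),int(np.ceil(abs(dy)/.122-.02))); rows=[]
        for i in range(n):
            d=(t-p)/(n-i); c,q=np.cos(yaw),np.sin(yaw)
            l=np.round([c*d[0]+q*d[1],q*d[0]-c*d[1],-d[2]],1); tr=round(-(np.radians(w[3])-yaw)/(n-i),3)
            p=p+np.array([c*l[0]+q*l[1],q*l[0]-c*l[1],-l[2]]); yaw-=tr
            rows.append([float(v) for v in l]+[float(tr),f])
        print(w,n); print(json.dumps(rows))
E
python3 - <<'E'
from plan import plan
plan([(137,-559,340,13.7),(420,-250,340,50),(487,314,300,90),(485,314,180,90),(485,314,129.5,90,25)],0)
E
```

```text
now [ 136.5 -558.1  230.5] yaw 13.7 tilt 0.09 t 0.1 F [-0.3 -0.1 -0.4] open 0.998
(137, -559, 340, 13.7) 3
[[0.1, 0.3, -36.5, 0.0, 0], [0.1, 0.3, -36.5, 0.0, 0], [0.1, 0.4, -36.5, 0.001, 0]]
(420, -250, 340, 50) 11
[[31.6, -21.2, -0.0, -0.058, 0], [32.8, -19.3, -0.0, -0.058, 0], [33.9, -17.4, -0.0, -0.058, 0], [34.8, -15.4, -0.0, -0.057, 0], [35.7, -13.4, -0.0, -0.058, 0], [36.4, -11.3, -0.0, -0.057, 0], [37.0, -9.2, -0.0, -0.058, 0], [37.4, -7.1, -0.0, -0.057, 0], [37.8, -4.9, -0.0, -0.058, 0], [38.0, -2.8, -0.0, -0.057, 0], [38.1, -0.6, -0.0, -0.058, 0]]
(487, 314, 300, 90) 15
[[31.7, -20.7, 2.7, -0.047, 0], [32.6, -19.2, 2.7, -0.047, 0], [33.5, -17.7, 2.7, -0.046, 0], [34.3, -16.1, 2.7, -0.047, 0], [35.0, -14.5, 2.7, -0.046, 0], [35.6, -12.9, 2.6, -0.047, 0], [36.2, -11.2, 2.7, -0.046, 0], [36.6, -9.5, 2.6, -0.047, 0], [37.0, -7.8, 2.7, -0.046, 0], [37.4, -6.1, 2.6, -0.047, 0], [37.6, -4.3, 2.7, -0.046, 0], [37.8, -2.6, 2.6, -0.047, 0], [37.8, -0.8, 2.7, -0.046, 0], [37.9, 1.0, 2.6, -0.047, 0], [37.7, 2.8, 2.7, -0.046, 0]]
(485, 314, 180, 90) 3
[[0.0, -0.7, 40.0, -0.0, 0], [0.0, -0.7, 40.0, -0.0, 0], [0.0, -0.6, 40.0, -0.0, 0]]
(485, 314, 129.5, 90, 25) 2
[[0.0, -0.0, 25.2, -0.0, 0], [0.0, -0.0, 25.3, -0.0, 0]]
```

Call:
{"method": "jog_arm", "body": {
  "steps": [
    [0, 0, -36, 0, 0],
    [0, 0, -36, 0, 0],
    [0, 0, -36, 0, 0],
    [32, -21, 0, -0.058, 0],
    [33, -19, 0, -0.058, 0],
    [34, -17, 0, -0.058, 0],
    [35, -15, 0, -0.057, 0],
    [36, -13, 0, -0.058, 0],
    [36, -11, 0, -0.057, 0],
    [37, -9, 0, -0.058, 0],
    [37, -7, 0, -0.057, 0],
    [38, -4, 0, -0.115, 0]
  ]
}}

```text
clock: 1.1
eef_pos: [0.3707, -0.3065, 0.3391]
tcp_rot: [0.917, 0.398, -0.0, -0.0]
force: [0.5, -1.0, 0.4]
opening: -0.003
gripper_force: 0.0
```

```bash
python3 - <<'E'
from plan import plan
plan([(485,314,270,90),(485,314,190,90),(485,314,129.5,90,30)],0)
E
```

```text
now [ 370.7 -306.5  339.1] yaw 46.9 tilt 0.03 t 1.1 F [ 0.5 -1.   0.4] open -0.003
(485, 314, 270, 90) 16
[[33.2, -21.3, 4.3, -0.047, 0], [34.2, -19.7, 4.3, -0.047, 0], [35.0, -18.1, 4.3, -0.047, 0], [35.9, -16.4, 4.3, -0.047, 0], [36.6, -14.7, 4.3, -0.047, 0], [37.2, -13.0, 4.3, -0.047, 0], [37.8, -11.2, 4.3, -0.047, 0], [38.3, -9.4, 4.3, -0.047, 0], [38.7, -7.6, 4.3, -0.047, 0], [39.0, -5.8, 4.3, -0.047, 0], [39.2, -3.9, 4.3, -0.047, 0], [39.4, -2.1, 4.4, -0.047, 0], [39.4, -0.2, 4.3, -0.047, 0], [39.4, 1.7, 4.4, -0.047, 0], [39.3, 3.5, 4.3, -0.047, 0], [39.1, 5.3, 4.4, -0.047, 0]]
(485, 314, 190, 90) 2
[[-0.0, -0.0, 40.0, -0.0, 0], [-0.0, -0.0, 40.0, -0.0, 0]]
(485, 314, 129.5, 90, 30) 2
[[-0.0, -0.0, 30.2, -0.0, 0], [-0.0, -0.0, 30.3, -0.0, 0]]
```

Call:
{"method": "jog_arm", "body": {
  "steps": [
    [33, -21, 4, -0.047, 0],
    [34, -20, 4, -0.047, 0],
    [35, -18, 4, -0.047, 0],
    [36, -16, 4, -0.047, 0],
    [37, -15, 4, -0.047, 0],
    [37, -13, 4, -0.047, 0],
    [38, -11, 4, -0.047, 0],
    [38, -9, 4, -0.047, 0],
    [39, -8, 4, -0.047, 0],
    [39, -6, 4, -0.047, 0],
    [39, -4, 4, -0.047, 0],
    [39, -2, 4, -0.047, 0]
  ]
}}

```text
clock: 2.1
eef_pos: [0.4566, 0.1583, 0.2909]
tcp_rot: [0.77, 0.637, -0.0, 0.0]
force: [1.2, -0.7, 0.2]
opening: 0.002
gripper_force: 0.0
```

Call:
{"method": "jog_arm", "body": {
  "steps": [
    [39, 0, 4, -0.047, 0],
    [39, 2, 4, -0.047, 0],
    [39, 3, 4, -0.047, 0],
    [0, 0, 0, 0, 0],
    [0, 0, 0, 0, 0]
  ]
}}

```text
clock: 2.52
eef_pos: [0.4781, 0.2731, 0.2777]
tcp_rot: [0.723, 0.69, -0.001, -0.0]
force: [0.6, -0.6, 0.2]
opening: -0.0
gripper_force: 0.0
```

```bash
python3 - <<'E'
from plan import plan
plan([(485,314,190,90),(485,314,129.5,90,30)],0)
E
```

```text
now [478.1 273.1 277.7] yaw 87.3 tilt 0.16 t 2.52 F [ 0.6 -0.6  0.2] open -0.0
(485, 314, 190, 90) 3
[[13.7, 1.7, 29.2, -0.015, 0], [13.7, 1.9, 29.3, -0.016, 0], [13.6, 2.1, 29.2, -0.015, 0]]
(485, 314, 129.5, 90, 30) 2
[[0.0, -0.0, 30.3, -0.0, 0], [0.0, -0.0, 30.2, -0.0, 0]]
```

Call:
{"method": "jog_arm", "body": {
  "steps": [
    [14, 2, 29, -0.015, 0],
    [14, 2, 29, -0.016, 0],
    [13, 2, 29, -0.015, 0],
    [0, 0, 30, 0, 0],
    [0, 0, 28, 0, 0],
    [0, 0, 0, 0, 0],
    [0, 5, 0, 0, 0],
    [0, 4, 0, 0, 0],
    [0, 4, 0, 0, 0],
    [0, 3, 0, 0, 0],
    [0, 0, 0, 0, 0]
  ]
}}

```text
clock: 3.43
eef_pos: [0.5041, 0.3123, 0.136]
tcp_rot: [0.709, 0.705, 0.002, 0.001]
force: [-0.2, 0.7, 0.4]
opening: -0.001
gripper_force: 0.0
```

```bash
cat > look.py <<'E'
from h import *
from cell import eyes
import sys
def off(d):
    P=cloud(d);I=d["img"].astype(int);r,g,b=I[...,0],I[...,1],I[...,2];X,Y,Z=np.moveaxis(P,-1,0)
    m=(X>.47)&(X<.57)&(Y>.29)&(Y<.36)&(r-b<40)&(g>170)&(Z>.128)&(Z<.15); v,u=np.nonzero(m)
    q=onz(d,np.c_[u,v],.139)[:,:2]*1000; print("off",len(q),q.min(0).round(1),q.max(0).round(1))
def snap(n,name,box=None,k=1):
    d=eyes.get_image(n); pickle.dump(d,open(name+".pkl","wb"))
    im=d["img"][:,:,::-1]
    if box: x0,y0,x1,y1=box; im=cv2.resize(im[y0:y1,x0:x1],None,fx=k,fy=k,interpolation=2)
    cv2.imwrite("pics/"+name+".png",im); return d
E
python3 - <<'E'
from look import *; from plan import plan
d=snap("top","top1",(60,160,220,280),4); off(load("top0")); off(d); plan([],0)
E
```

```text
off 71 [505.7 301.7] [524.2 327.8]
off 15 [518.8 304.5] [526.6 317.5]
now [503.5 312.2 135.6] yaw 89.7 tilt 0.15 t 3.48 F [-0.2 -0.3  0.2] open 0.0
```

View pics/top1.png

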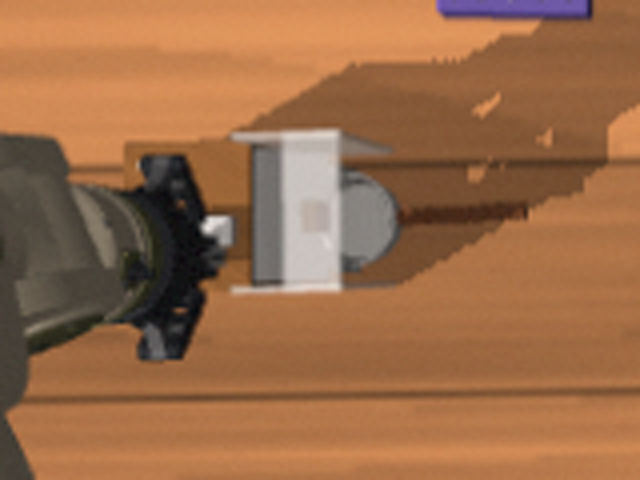

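The crop shows the closed gripper to the left of the offcut, which is visible at crop (218,229). I'll measure it with a looser threshold.

```bash
python3 - <<'E'
from h import *
for n in ("top0","top1"):
    d=load(n); I=d["img"].astype(int)
    print(n); print(I[206:226:1,108:120,2])
print(onz(d,[[112,214],[112,221],[118,214],[118,221]],.139).round(4))
E
```

```text
top0
[[ 56  55  50  52  54  55  50  52  48  51  54  52]
 [ 53  51  52  51  50  51  51  53  51  52  51  52]
 [ 48  49  53  54  50  56  52  56  49  52  48  54]
 [ 48  48  47  53  52  58  51  55  52  54  52  51]
 [ 49  49  51  50  50  52  56  51  53  53  53  49]
 [ 55  53  47  49  53  51  50  52  51  54  52  51]
 [ 55  54  52  48  49  48  39  40  43  44  43  46]
 [ 55  54  52  50  40  40  39  35  38  36  35  37]
 [ 61  60  55  42  35  36  33  38  35  36  36  30]
 [178 176 180 187 186 182 181 171 130 111  75  49]
 [202 202 202 207 207 204 207 203 187 161  84  58]
 [199 178 165 183 201 200 201 201 199 168  81  64]
 [190 123 111 162 202 205 204 204 207 179  76  62]
 [191 123 120 175 204 205 203 204 209 182  67  58]
 [203 188 188 198 205 204 205 206 209 178  60  56]
 [208 209 206 208 207 204 208 206 209 180  69  55]
 [134 138 145 161 177 178 180 197 215 173  70  58]
 [ 59  66  72  89 101 100 101 113 126 102  54  54]
 [ 46  47  49  48  50  55  48  50  51  51  47  51]
 [ 47  47  52  48  49  51  52  52  48  49  52  49]]
top1
[[ 16  36  54  55  56  55  57  54  56  53  55  55]
 [ 18  28  48  56 
[... 348 characters left out ...]
  22 105 181 184 182 183 167 120  63  48]
 [ 23  40  71 143 212 210 209 198 166 136  69  49]
 [ 20  45 123 197 215 201 170 162 149 136  72  53]
 [ 20  31 110 191 203 162 145 145 151 134  71  53]
 [ 17  13  62 118 134 124 132 145 149 134  73  52]
 [ 18  14  27  44  57  66 102 147 151 136  70  47]
 [ 18  16  16  17  21  31  89 146 150 133  70  49]
 [ 12  22  21  25  37  51  66 100  99  85  55  42]
 [ 24  20  12  23  43  61  62  65  57  40  39  38]
 [ 21  13  35  49  52  52  49  51  44  34  39  39]
 [ 22  21  31  39  44  31  29  34  36  38  36  38]
 [ 20  19  20  30  48  56  57  57  50  44  48  47]]
[[0.5266 0.3149 0.139 ]
 [0.5084 0.3147 0.139 ]
 [0.5264 0.2993 0.139 ]
 [0.5082 0.2991 0.139 ]]
```

Call:
{"method": "jog_arm", "body": {
  "steps": [
    [0, 0, 4, 0, 0],
    [0, 0, 0, 0, 0],
    [0, 3, 0, 0, 0],
    [0, 3, 0, 0, 0],
    [0, 3, 0, 0, 0],
    [0, 2, 0, 0, 0],
    [0, 0, 0, 0, 0],
    [0, 0, 0, 0, 0]
  ]
}}

```text
clock: 4.15
eef_pos: [0.5121, 0.3127, 0.1323]
tcp_rot: [0.708, 0.706, 0.0, -0.001]
force: [-6.5, -0.2, 13.1]
opening: -0.001
gripper_force: 6.5
```

Call:
{"method": "jog_arm", "body": {
  "steps": [
    [0, -6, 0, 0, 0],
    [0, -4, -10, 0, 0],
    [0, 0, -35, 0, 0],
    [20, 13, 0, 0, 0],
    [20, 14, 0, 0, 0],
    [0, 0, 0, 0, 0],
    [0, 0, 0, 0, 0]
  ]
}}

```text
clock: 4.73
eef_pos: [0.5302, 0.3526, 0.175]
tcp_rot: [0.708, 0.706, -0.0, 0.0]
force: [-0.1, -0.2, -0.4]
opening: 0.001
gripper_force: 0.0
```

```bash
python3 - <<'E'
from look import *; from plan import plan
d=snap("top","top2"); off(d); 
print(d["img"][204:224,106:122,2])
plan([(529,348,130,90)],0)
E
```

```text
off 76 [518.7 304.4] [537.2 328.1]
[[ 55  57  57  59  52  53  57  58  53  37  35  39  35  35  39  38]
 [ 55  60  54  56  54  56  53  53  46  39  38  36  36  38  36  35]
 [ 53  54  54  54  58  55  58  55  53  48  36  37  38  39  39  37]
 [ 55  50  55  54  55  55  57  48  46  50  42  48  42  44  47  46]
 [ 53  52  54  53  55  55  52  42  40  44  40  42  43  41  47  42]
 [ 53  50  54  55  52  48  45  37  37  38  36  39  40  35  39  37]
 [109 194 195 196 197 196 196 191 190 188 180 144  62  47  36  39]
 [119 220 220 219 219 219 219 216 215 214 212 166  67  48  37  36]
 [116 211 214 205 195 210 212 213 211 210 204 163  68  52  42  37]
 [114 208 181 132 152 213 212 212 212 211 205 164  69  53  37  37]
 [114 210 182  74 130 212 212 215 215 211 206 162  70  49  37  37]
 [113 217 210 189 194 213 214 213 214 215 207 161  69  49  40  36]
 [114 216 215 217 214 215 216 214 215 216 208 162  68  50  39  48]
 [101 193 207 206 201 202 201 198 194 193 181 132  65  54  50  50]
 [ 66 113 122 120 120 120 122 117 114 114 107  82  60  54  52  50]
 [ 56  50  51  48  52  52  56  55  57  54  58  59  61  60  53  53]
 [ 57  50  51  48  50  51  53  54  52  55  56  56  56  58  56  53]
 [ 49  53  57  52  49  50  51  50  49  53  55  57  56  58  57  54]
 [ 51  49  54  54  52  52  51  52  53  53  50  55  56  57  54  54]
 [ 52  53  54  51  51  52  55  50  50  51  52  52  57  52  55  54]]
now [529.6 351.9 174.8] yaw 89.8 tilt 0.1 t 4.78 F [-0.1 -0.6 -0.4] open -0.002
(529, 348, 130, 90) 2
[[-1.9, -0.3, 22.4, -0.002, 0], [-2.0, -0.3, 22.4, -0.001, 0]]
```

Call:
{"method": "jog_arm", "body": {
  "steps": [
    [0, -1, 20, 0, 0],
    [0, -1, 20, 0, 0],
    [-6, 0, 0, 0, 0],
    [-6, 0, 0, 0, 0],
    [-5, 0, 0, 0, 0],
    [-4, 0, 0, 0, 0],
    [-3, 0, 0, 0, 0],
    [-3, 0, 0, 0, 0],
    [-3, 0, 0, 0, 0],
    [-3, 0, 0, 0, 0],
    [-3, 0, 0, 0, 0],
    [-3, 0, 0, 0, 0]
  ]
}}

```text
clock: 5.78
eef_pos: [0.5289, 0.3137, 0.1364]
tcp_rot: [0.708, 0.706, 0.001, 0.0]
force: [0.6, 4.1, 6.2]
opening: -0.004
gripper_force: 3.4
```

Call:
{"method": "jog_arm", "body": {
  "steps": [
    [-3, 0, 0, 0, 0],
    [-3, 0, 0, 0, 0],
    [-3, 0, 0, 0, 0],
    [-3, 0, 0, 0, 0],
    [0, 0, 0, 0, 0],
    [0, 0, 0, 0, 0],
    [0, 0, 0, 0, 0]
  ]
}}

```text
clock: 6.37
eef_pos: [0.5276, 0.3005, 0.1344]
tcp_rot: [0.709, 0.706, -0.001, -0.0]
force: [0.0, 0.1, -0.5]
opening: 0.0
gripper_force: 0.0
```

```bash
python3 - <<'E'
from look import *; from plan import plan
d=snap("top","top3",(60,160,220,280),3); off(d); s=snap("side","side3",(180,110,260,200),4)
a=cv2.imread("pics/top3.png");b=cv2.imread("pics/side3.png");im=np.zeros((360,800,3),np.uint8);im[:,:480]=a;im[:,480:]=b;cv2.imwrite("pics/pair3.png",im)
plan([],0)
E
```

```text
Traceback (most recent call last):
  File "look.py", line 7, in off
    q=onz(d,np.c_[u,v],.139)[:,:2]*1000; print("off",len(q),q.min(0).round(1),q.max(0).round(1))
      ~~~^^^^^^^^^^^^^^^^^^^
  File "h.py", line 10, in onz
    R,c=pose(d); r=rays(d,uv)@R; return c+r*((z-c[2])/r[:,2])[:,None]
                   ~~~~^^^^^^
  File "h.py", line 7, in rays
    n=cv2.undistortPoints(np.array(uv,float).reshape(-1,1,2),K(d),D(d)).reshape(-1,2)
      ~~~~~~~~~~~~~~~~~~~^^^^^^^^^^^^^^^^^^^^^^^^^^^^^^^^^^^^^^^^^^^^^^
cv2.error: OpenCV(4.12.0) /io/opencv/modules/calib3d/src/undistort.dispatch.cpp:347: error: (-215:Assertion failed) CV_IS_MAT(_src) && CV_IS_MAT(_dst) && (_src->rows == 1 || _src->cols == 1) && (_dst->rows == 1 || _dst->cols == 1) && _src->cols + _src->rows - 1 == _dst->rows + _dst->cols - 1 && (CV_MAT_TYPE(_src->type) == CV_32FC2 || CV_MAT_TYPE(_src->type) == CV_64FC2) && (CV_MAT_TYPE(_dst->type) == CV_32FC2 || CV_MAT_TYPE(_dst->type) == CV_64FC2) in function 'cvUndistortPointsInternal'
```

Call:
{"method": "jog_arm", "body": {
  "steps": [
    [5, 0, -20, 0, 0],
    [0, 0, -40, 0, 0.5],
    [20, 0, -40, 0, 0.6],
    [35, 0, -20, 0, 0.6],
    [0, 0, 0, 0, 0.6]
  ]
}}

```text
clock: 6.83
eef_pos: [0.5302, 0.3649, 0.2581]
tcp_rot: [0.707, 0.707, 0.005, 0.001]
force: [-0.4, -0.8, 0.8]
opening: 0.566
gripper_force: 0.0
```

```bash
sed -i 's/q=onz/if len(u)==0: return print("none")\n    q=onz/' look.py; python3 - <<'E'
from look import *; from plan import plan
d=snap("top","top3",(100,170,220,260),4); off(d); s=snap("side","side3",(190,110,260,200),4)
a=cv2.imread("pics/top3.png");b=cv2.imread("pics/side3.png");im=np.zeros((360,760,3),np.uint8);im[:,:480]=a;im[:,480:]=b;cv2.imwrite("pics/pair3.png",im)
plan([(532,146,200,92.3),(532,146,60,92.3)],0.6)
E
```

```text
none
now [528.6 360.9 252.9] yaw 89.9 tilt 0.08 t 6.93 F [ 0.1 -0.3 -0.8] open 0.599
(532, 146, 200, 92.3) 6
[[-35.8, 0.6, 8.8, -0.007, 0.6], [-35.8, 0.4, 8.8, -0.007, 0.6], [-35.8, 0.2, 8.8, -0.007, 0.6], [-35.8, -0.1, 8.8, -0.007, 0.6], [-35.8, -0.4, 8.9, -0.007, 0.6], [-35.9, -0.6, 8.8, -0.007, 0.6]]
(532, 146, 60, 92.3) 4
[[0.0, 0.0, 35.0, -0.0, 0.6], [0.0, 0.0, 35.0, -0.0, 0.6], [0.0, 0.0, 35.0, -0.0, 0.6], [0.0, 0.0, 35.0, -0.0, 0.6]]
```

View pics/pair3.png

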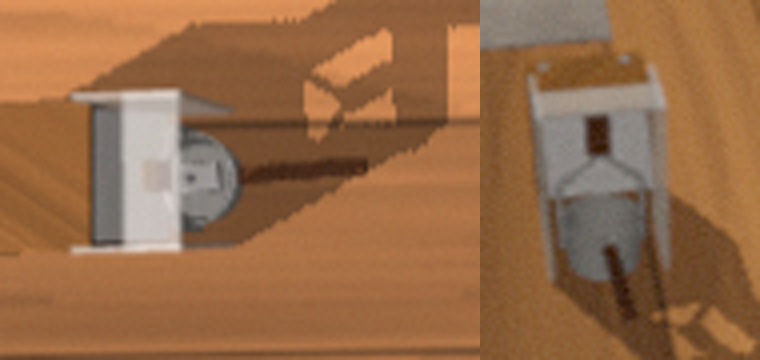

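The crop shows the offcut lying in the cup at crop (205,178), with the handle still in line. Next is the handle.

Call:
{"method": "jog_arm", "body": {
  "steps": [
    [-36, 1, 9, -0.007, 0.6],
    [-36, 0, 9, -0.007, 0.6],
    [-36, 0, 9, -0.007, 0.6],
    [-36, 0, 9, -0.007, 0.6],
    [-36, 0, 9, -0.007, 0.6],
    [-36, 0, 9, -0.006, 0.6],
    [0, 0, 35, 0, 0.6],
    [0, 0, 35, 0, 0.6],
    [0, 0, 35, 0, 0.6],
    [0, 0, 0, 0, 0.6],
    [0, 0, 0, 0, 0.6]
  ]
}}

```text
clock: 7.85
eef_pos: [0.5289, 0.1425, 0.0909]
tcp_rot: [0.694, 0.72, -0.003, -0.002]
force: [-0.1, 0.1, 1.6]
opening: 0.601
gripper_force: 0.0
```

```bash
python3 - <<'E'
from look import *; from plan import plan
d=load("top3");P=cloud(d);I=d["img"].astype(int);r,g,b=I[...,0],I[...,1],I[...,2];X,Y,Z=np.moveaxis(P,-1,0)
m=(X>.48)&(X<.58)&(Y>.1)&(Y<.21)&(Z>.034)&(Z<.055)&(r<110)
m=cv2.morphologyEx(m.astype(np.uint8),cv2.MORPH_OPEN,np.ones((2,2)))>0
v,u=np.nonzero(m);q=onz(d,np.c_[u,v],.04)[:,:2]; print(len(q),q.min(0),q.max(0),cv2.fitLine(q.astype(np.float32),2,0,.001,.001).ravel())
plan([(532,146,18,92.3)],0.6)
E
```

```text
135 [0.52216198 0.12068303] [0.53835953 0.20590074] [ 0.07127894 -0.99745643  0.5307701   0.16359432]
now [528.9 142.5  90.9] yaw 92.1 tilt 0.45 t 7.85 F [-0.1  0.1  1.6] open 0.601
(532, 146, 18, 92.3) 2
[[1.7, 1.6, 36.4, -0.002, 0.6], [1.7, 1.6, 36.5, -0.002, 0.6]]
```

Call:
{"method": "jog_arm", "body": {
  "steps": [
    [2, 2, 37, -0.02, 0.6],
    [2, 1, 37, 0, 0.6],
    [0, 0, 0, 0, 0.6],
    [0, 0, 0, 0, 0.6]
  ]
}}

```text
clock: 8.18
eef_pos: [0.5341, 0.1477, 0.0198]
tcp_rot: [0.687, 0.727, -0.001, -0.001]
force: [0.3, -0.1, -0.0]
opening: 0.601
gripper_force: 0.0
```

Call:
{"method": "jog_arm", "body": {
  "steps": [
    [0, 0, 0, 0, 0],
    [0, 0, 0, 0, 0],
    [0, 0, 0, 0, 0],
    [0, 0, 0, 0, 0],
    [0, 0, 0, 0, 0]
  ],
  "newtons": 30
}}

```text
clock: 8.6
eef_pos: [0.5365, 0.1476, 0.0213]
tcp_rot: [0.687, 0.727, 0.001, 0.001]
force: [0.4, -2.1, 3.2]
opening: 0.129
gripper_force: 33.6
```

Call:
{"method": "jog_arm", "body": {
  "steps": [
    [-3, 0, 0, 0, 0],
    [-6, 0, 0, 0, 0],
    [-9, 0, 0, 0, 0],
    [-11, 0, 0, 0, 0],
    [-12, 0, 0, 0, 0],
    [-12, 0, 0, 0, 0],
    [-12, 0, 0, 0, 0],
    [-12, 0, 0, 0, 0],
    [-12, 0, 0, 0, 0],
    [-12, 0, 0, 0, 0],
    [-11, 0, 0, 0, 0],
    [-9, 0, 0, 0, 0]
  ]
}}

```text
clock: 9.6
eef_pos: [0.5419, 0.0255, 0.0195]
tcp_rot: [0.687, 0.727, -0.0, -0.0]
force: [0.4, 4.1, 3.9]
opening: 0.132
gripper_force: 33.6
```

Call:
{"method": "jog_arm", "body": {
  "steps": [
    [-6, 0, 0, 0, 0],
    [-3, 0, 0, 0, 0],
    [0, 0, 0, 0, 0],
    [0, 0, 0, 0, 0],
    [0, 0, 0, 0, 0.6],
    [0, 0, 0, 0, 0.6],
    [0, 0, 0, 0, 0.6],
    [0, 0, 0, 0, 0.6]
  ]
}}

```text
clock: 10.27
eef_pos: [0.5421, 0.0181, 0.0191]
tcp_rot: [0.687, 0.727, -0.0, -0.0]
force: [-0.1, 0.6, -1.3]
opening: 0.6
gripper_force: 0.0
```

Call:
{"method": "jog_arm", "body": {
  "steps": [
    [0, 0, -25, 0, 0.6],
    [0, 0, -40, 0, 0.6],
    [0, 0, -40, 0, 0.6],
    [0, 0, -40, 0, 0.6],
    [0, 0, -40, 0, 0.6],
    [-30, 0, -10, 0, 0.6],
    [-35, 0, 0, 0, 0.6],
    [-35, 0, 0, 0, 0.6],
    [0, 0, 0, 0, 0.6],
    [0, 0, 0, 0, 0.6]
  ]
}}

```text
clock: 11.1
eef_pos: [0.548, -0.0834, 0.2142]
tcp_rot: [0.688, 0.726, -0.0, -0.0]
force: [0.3, -0.1, -0.0]
opening: 0.598
gripper_force: 0.0
```

```bash
python3 - <<'E'
from look import *; from plan import plan
d=snap("top","top4",(130,160,290,280),3); s=snap("side","side4",(180,110,287,230),3)
a=cv2.imread("pics/top4.png");b=cv2.imread("pics/side4.png");im=np.zeros((360,801,3),np.uint8);im[:,:480]=a;im[:,480:]=b;cv2.imwrite("pics/pair4.png",im[:,:800])
plan([],0.6)
for n,d in(("top",d),("side",s)):
    P=cloud(d);I=d["img"].astype(int);r,g,b=I[...,0],I[...,1],I[...,2];X,Y,Z=np.moveaxis(P,-1,0)
    m=(X>.45)&(X<.62)&(Y>-.05)&(Y<.2)&(Z>.06)&(Z<.16); v,u=np.nonzero(m)
    tb=m&(r<110)&(Z>.1)&(r-b>12); v,u=np.nonzero(tb); print(n,"tab",len(u),P[tb].min(0).round(3),P[tb].max(0).round(3),np.median(P[tb],0).round(3))
    top=tb&(Z>.138); v,u=np.nonzero(top)
    if len(u): q=onz(d,np.c_[u,v],.146); print(" top",len(u),q.mean(0).round(4))
    h=(X>.45)&(X<.62)&(Y>-.05)&(Y<.2)&(Z>.032)&(Z<.055)&(r<110)&(r-b>12);h=cv2.morphologyEx(h.astype(np.uint8),cv2.MORPH_OPEN,np.ones((2,2)))>0
    v,u=np.nonzero(h);
    if len(u)>5:q=onz(d,np.c_[u,v],.04)[:,:2]; print(" handle",len(q),q.min(0),q.max(0),cv2.fitLine(q.astype(np.float32),2,0,.001,.001).ravel())
E
```

```text
now [547.7 -81.4 214.1] yaw 93.3 tilt 0.07 t 11.2 F [-0.3  1.1 -0.2] open 0.602
top tab 42 [0.525 0.112 0.102] [0.544 0.122 0.151] [0.535 0.116 0.145]
 top 27 [0.5362 0.1174 0.146 ]
 handle 109 [0.52875992 0.00121528] [0.5424956  0.08095769] [ 0.04464187 -0.99900305  0.53591824  0.04384755]
side tab 6 [0.525 0.11  0.103] [0.545 0.118 0.146] [0.535 0.114 0.128]
 top 3 [0.525  0.1123 0.146 ]
 handle 99 [ 0.53345912 -0.01990274] [0.54999392 0.07613509] [ 0.0618344  -0.99808645  0.5417362   0.02723465]
```

View pics/pair4.png

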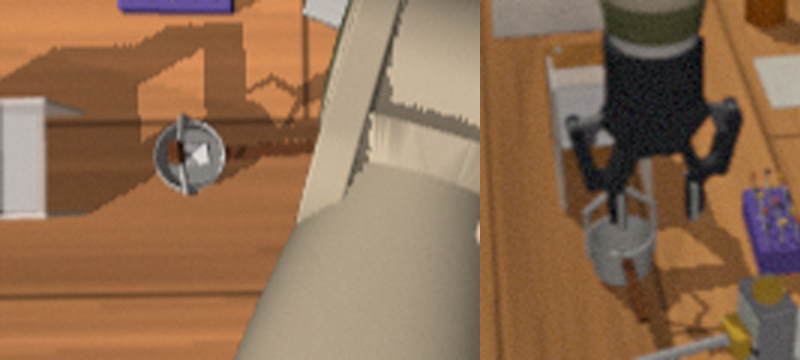

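The pan stands in the open with the offcut inside, at about crop (190,157), and the handle points to -y. I'll take the tab.

Call:
{"method": "jog_arm", "body": {
  "steps": [
    [33, 0, 0, 0, 0.6],
    [33, 0, 0, 0, 0.6],
    [33, 0, 0, 0, 0.6],
    [33, 0, 0, 0, 0.6],
    [33, 0, 0, 0, 0.6],
    [33, 0, 0, 0, 0.6],
    [0, 0, 0, 0, 0.6],
    [0, 0, 20, 0, 0.6],
    [0, 0, 0, 0, 0.6]
  ]
}}

```text
clock: 11.95
eef_pos: [0.5347, 0.1175, 0.1918]
tcp_rot: [0.685, 0.728, -0.002, -0.001]
force: [-0.7, 0.1, -0.2]
opening: 0.596
gripper_force: 0.0
```

```bash
python3 - <<'E'
from plan import plan
plan([(536,117,111,93.3,28)],0.6)
E
```

```text
now [534.7 117.5 191.8] yaw 93.5 tilt 0.25 t 11.95 F [-0.7  0.1 -0.2] open 0.596
(536, 117, 111, 93.3, 28) 3
[[-0.2, 0.4, 26.9, 0.001, 0.6], [-0.2, 0.4, 27.0, 0.001, 0.6], [-0.2, 0.5, 26.9, 0.001, 0.6]]
```

Call:
{"method": "jog_arm", "body": {
  "steps": [
    [0, 1, 27, 0, 0.6],
    [0, 0, 27, 0, 0.6],
    [0, 0, 25, 0, 0.6],
    [0, 0, 0, 0, 0.6],
    [0, 0, 0, 0, 0.6]
  ]
}}

```text
clock: 12.37
eef_pos: [0.5363, 0.1157, 0.1148]
tcp_rot: [0.687, 0.727, -0.001, -0.001]
force: [1.0, -0.3, 0.8]
opening: 0.599
gripper_force: 0.0
```

Call:
{"method": "jog_arm", "body": {
  "steps": [
    [0, 0, 0, 0, 0],
    [0, 0, 0, 0, 0],
    [0, 0, 0, 0, 0],
    [0, 0, 0, 0, 0],
    [0, 0, 0, 0, 0],
    [0, 0, 0, 0, 0]
  ],
  "newtons": 50
}}

```text
clock: 12.87
eef_pos: [0.5384, 0.1159, 0.1175]
tcp_rot: [0.687, 0.727, 0.001, 0.001]
force: [-3.3, -0.6, 7.6]
opening: 0.225
gripper_force: 49.0
```

Call:
{"method": "jog_arm", "body": {
  "steps": [
    [0, 0, -3, 0, 0],
    [0, 0, -8, 0, 0],
    [0, 0, -15, 0, 0],
    [0, 0, -19, 0, 0],
    [0, 0, -20, 0, 0],
    [0, 0, -20, 0, 0],
    [0, 0, -20, 0, 0],
    [0, 0, -20, 0, 0],
    [0, 0, -15, 0, 0],
    [0, 0, -8, 0, 0],
    [0, 0, 0, 0, 0],
    [0, 0, 0, 0, 0]
  ],
  "newtons": 70
}}

```text
clock: 13.87
eef_pos: [0.538, 0.1159, 0.2635]
tcp_rot: [0.687, 0.727, 0.0, 0.0]
force: [0.2, 0.9, -2.7]
opening: 0.22
gripper_force: 68.7
```

```bash
python3 - <<'E'
from look import *; from plan import plan
plan([(393,-263,265,12.3,20.5)],0)
s=snap("side","side5"); d=snap("top","top5")
a=cv2.resize(s["img"][80:190,180:290,::-1],(600,600),interpolation=2); cv2.imwrite("pics/s5.png",a)
for n,d in(("top",d),("side",s)):
    P=cloud(d);I=d["img"].astype(int);r,g,b=I[...,0],I[...,1],I[...,2];X,Y,Z=np.moveaxis(P,-1,0)
    h=(X>.45)&(X<.62)&(Y>-.05)&(Y<.09)&(Z>.1)&(Z<.25)&(r<110)&(r-b>12)
    if h.any(): print(n,P[h].mean(0).round(3),P[h][:,2].min(),P[h][:,2].max(),h.sum())
E
```

```text
now [538.  115.9 263.5] yaw 93.3 tilt 0.03 t 13.87 F [ 0.2  0.9 -2.7] open 0.22
(393, -263, 265, 12.3, 20.5) 20
[[-18.5, -8.3, -0.1, 0.071, 0], [-19.0, -7.0, -0.1, 0.071, 0], [-19.5, -5.6, -0.1, 0.071, 0], [-19.8, -4.2, -0.1, 0.071, 0], [-20.1, -2.8, -0.1, 0.071, 0], [-20.2, -1.4, -0.1, 0.071, 0], [-20.3, 0.1, -0.1, 0.071, 0], [-20.2, 1.5, -0.1, 0.07, 0], [-20.1, 2.9, -0.1, 0.071, 0], [-19.8, 4.3, -0.1, 0.07, 0], [-19.5, 5.7, -0.0, 0.071, 0], [-19.0, 7.1, -0.1, 0.07, 0], [-18.5, 8.4, -0.0, 0.071, 0], [-17.8, 9.7, -0.1, 0.07, 0], [-17.1, 10.9, -0.0, 0.071, 0], [-16.3, 12.1, -0.1, 0.07, 0], [-15.4, 13.2, -0.0, 0.071, 0], [-14.4, 14.3, -0.1, 0.07, 0], [-13.4, 15.3, -0.0, 0.071, 0], [-12.3, 16.1, -0.1, 0.07, 0]]
top [0.538 0.042 0.186] 0.1503220793779252 0.1897746841990704 134
side [0.54  0.036 0.184] 0.1487522284460151 0.18963502093088136 116
```

View pics/s5.png

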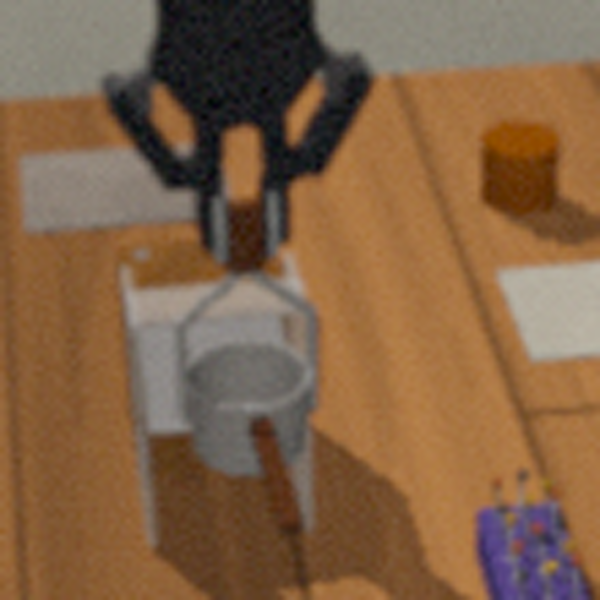

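The pan hangs level in the grip at crop (245,230), with the handle pointing at the camera. I'll carry it round to the hook.

Call:
{"method": "jog_arm", "body": {
  "steps": [
    [-8, -4, 0, 0.03, 0],
    [-14, -6, 0, 0.06, 0],
    [-19, -7, 0, 0.07, 0],
    [-19, -5, 0, 0.07, 0],
    [-20, -4, 0, 0.07, 0],
    [-20, -2, 0, 0.07, 0],
    [-20, -1, 0, 0.07, 0],
    [-20, 1, 0, 0.07, 0],
    [-20, 2, 0, 0.07, 0],
    [-20, 4, 0, 0.07, 0],
    [-20, 5, 0, 0.07, 0],
    [-19, 6, 0, 0.07, 0]
  ]
}}

```text
clock: 14.97
eef_pos: [0.4575, -0.0966, 0.2627]
tcp_rot: [0.915, 0.404, -0.001, -0.0]
force: [0.3, -0.6, -2.9]
opening: 0.217
gripper_force: 68.6
```

```bash
python3 - <<'E'
from plan import plan
plan([(393,-263,263,12.3,20.5)],0)
E
```

```text
now [457.5 -96.6 262.7] yaw 47.7 tilt 0.1 t 14.97 F [ 0.3 -0.6 -2.9] open 0.217
(393, -263, 263, 12.3, 20.5) 9
[[-18.5, 7.1, -0.0, 0.069, 0], [-18.0, 8.4, -0.0, 0.069, 0], [-17.3, 9.6, -0.0, 0.069, 0], [-16.6, 10.8, -0.1, 0.068, 0], [-15.9, 11.9, -0.0, 0.069, 0], [-15.0, 13.0, -0.1, 0.068, 0], [-14.1, 14.0, -0.0, 0.069, 0], [-13.1, 14.9, -0.1, 0.068, 0], [-12.1, 15.7, -0.0, 0.069, 0]]
```

Call:
{"method": "jog_arm", "body": {
  "steps": [
    [-18, 7, 0, 0.069, 0],
    [-18, 8, 0, 0.069, 0],
    [-17, 10, 0, 0.069, 0],
    [-17, 11, 0, 0.068, 0],
    [-16, 12, 0, 0.069, 0],
    [-15, 13, 0, 0.068, 0],
    [-14, 14, 0, 0.069, 0],
    [-10, 11, 0, 0.05, 0],
    [-4, 5, 0, 0.03, 0],
    [0, 0, 0, 0, 0],
    [0, 0, 0, 0, 0],
    [0, 0, 0, 0, 0]
  ]
}}

```text
clock: 15.97
eef_pos: [0.4018, -0.2441, 0.2633]
tcp_rot: [0.99, 0.138, -0.0, -0.0]
force: [0.2, -0.5, -2.6]
opening: 0.217
gripper_force: 68.6
```

```bash
python3 - <<'E'
from look import *; from plan import plan
plan([(393,-263,265,12.3),(462,-248,265,12.3,16),(491,-241.5,265,12.3,10)],0)
s=snap("side","side6"); d=snap("top","top6")
for n,d in(("top",d),("side",s)):
    P=cloud(d);I=d["img"].astype(int);r,g,b=I[...,0],I[...,1],I[...,2];X,Y,Z=np.moveaxis(P,-1,0)
    h=(X>.24)&(X<.37)&(Y>-.33)&(Y<-.2)&(Z>.1)&(Z<.25)&(r<110)&(r-b>12)
    if h.any(): print(n,P[h].mean(0).round(3),h.sum(),np.median(P[h][:,2]),cv2.fitLine(P[h][:,:2].astype(np.float32),2,0,.001,.001).ravel())
a=cv2.resize(s["img"][200:310,150:280,::-1],(780,660)[:2],interpolation=2)[:600]; cv2.imwrite("pics/s6.png",a)
E
```

```text
now [ 401.8 -244.1  263.3] yaw 15.9 tilt 0.05 t 15.97 F [ 0.2 -0.5 -2.6] open 0.217
(393, -263, 265, 12.3) 1
[[-13.7, 15.8, -1.7, 0.063, 0]]
(462, -248, 265, 12.3, 16) 5
[[14.1, 0.0, 0.0, 0.0, 0], [14.1, 0.0, 0.0, 0.0, 0], [14.1, 0.0, 0.0, 0.0, 0], [14.2, 0.0, 0.0, 0.0, 0], [14.1, 0.0, 0.0, 0.0, 0]]
(491, -241.5, 265, 12.3, 10) 3
[[9.9, -0.0, 0.0, 0.0, 0], [9.9, -0.1, 0.0, 0.0, 0], [10.0, -0.0, 0.0, 0.0, 0]]
top [ 0.316 -0.264  0.187] 130 0.18659796800086725 [ 0.95572716  0.29425427  0.31596997 -0.26396093]
side [ 0.326 -0.268  0.185] 296 0.1853252104369718 [ 0.9579568   0.2869125   0.3258269  -0.26763797]
```

View pics/s6.png

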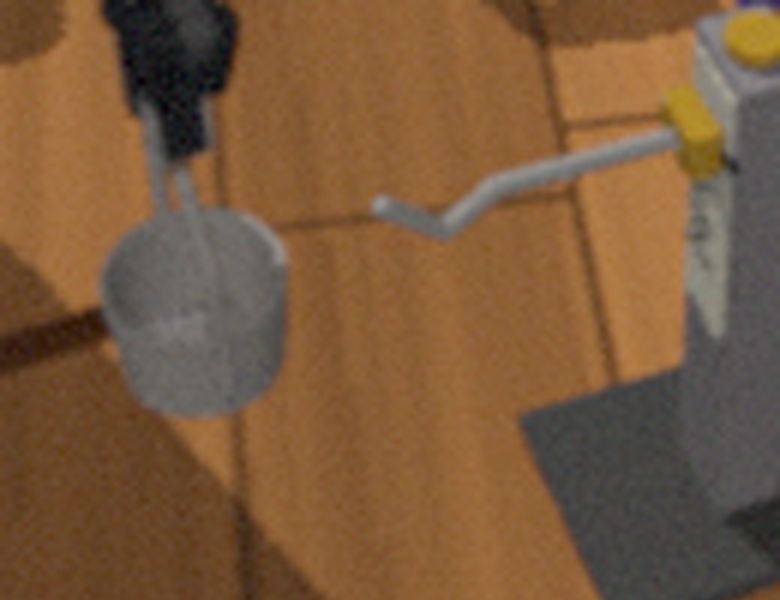

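The crop shows the pan clear of the hook. The hook tip is at (380,207), the V at (443,230), and the cup at (195,310) is level.

Call:
{"method": "jog_arm", "body": {
  "steps": [
    [-7, 8, -2, 0.03, 0],
    [-7, 8, -2, 0.033, 0],
    [0, 0, 0, 0, 0],
    [0, 0, 0, 0, 0],
    [0, 0, 0, 0, 0]
  ]
}}

```text
clock: 16.48
eef_pos: [0.3924, -0.2641, 0.2676]
tcp_rot: [0.994, 0.106, 0.0, -0.0]
force: [-0.5, -0.8, -3.2]
opening: 0.223
gripper_force: 68.7
```

```bash
python3 - <<'E'
from h import *; from plan import plan
s=load("side6"); print(onz(s,[[223.8,237.7]],.200),onz(s,[[213.3,234.5]],.222), proj(s,[.491,-.2415,.204]),proj(s,[.469,-.2467,.224]))
plan([(462,-248,267,12.3,14),(491,-241.5,267,12.3,10)],0)
E
```

```text
[[ 0.49197784 -0.24340933  0.2       ]] [[ 0.46969066 -0.25168715  0.222     ]] [[223.17866415 235.83396705]] [[212.69869512 232.18933647]]
now [ 392.4 -264.1  267.6] yaw 12.2 tilt 0.01 t 16.48 F [-0.5 -0.8 -3.2] open 0.223
(462, -248, 267, 12.3, 14) 6
[[11.9, -0.2, 0.1, -0.0, 0], [11.9, -0.2, 0.1, -0.0, 0], [11.9, -0.2, 0.1, -0.0, 0], [11.9, -0.2, 0.1, -0.001, 0], [11.9, -0.1, 0.1, -0.0, 0], [11.9, -0.1, 0.1, -0.001, 0]]
(491, -241.5, 267, 12.3, 10) 3
[[9.9, -0.1, -0.0, 0.0, 0], [9.9, -0.0, -0.0, 0.0, 0], [10.0, -0.1, -0.0, 0.0, 0]]
```

Call:
{"method": "jog_arm", "body": {
  "steps": [
    [6, 0, 0, 0, 0],
    [11, 0, 0, 0, 0],
    [12, 0, 0, 0, 0],
    [12, 0, 0, 0, 0],
    [12, 0, 0, 0, 0],
    [11, 0, 0, 0, 0],
    [10, 0, 0, 0, 0],
    [9, 0, 0, 0, 0],
    [8, 0, 0, 0, 0],
    [6, 0, 0, 0, 0],
    [3, 0, 0, 0, 0],
    [1, 0, 0, 0, 0]
  ]
}}

```text
clock: 17.48
eef_pos: [0.4916, -0.2424, 0.2675]
tcp_rot: [0.994, 0.107, -0.0, 0.0]
force: [-0.4, 0.1, -2.7]
opening: 0.218
gripper_force: 68.7
```

Call:
{"method": "jog_arm", "body": {
  "steps": [
    [0, 0, 10, 0, 0],
    [0, 0, 8, 0, 0],
    [0, 0, 0, 0, 0],
    [0, 0, 0, 0, 0],
    [0, 0, 0, 0, 0],
    [0, 0, 0, 0, 0]
  ]
}}

```text
clock: 17.98
eef_pos: [0.4911, -0.2426, 0.2498]
tcp_rot: [0.994, 0.107, 0.0, 0.0]
force: [0.3, 0.6, -2.3]
opening: 0.216
gripper_force: 68.6
```

```bash
python3 - <<'E'
from look import *; from plan import plan
plan([(491.5,-242,240,12.3)],0)
s=snap("side","side7"); d=snap("top","top7")
a=cv2.resize(s["img"][200:290,170:280,::-1],(733,600),interpolation=2); cv2.imwrite("pics/s7.png",a)
E
```

```text
now [ 491.1 -242.6  249.8] yaw 12.2 tilt 0.03 t 17.98 F [ 0.3  0.6 -2.3] open 0.216
(491.5, -242, 240, 12.3) 1
[[0.5, -0.5, 9.8, -0.001, 0]]
```

View pics/s7.png

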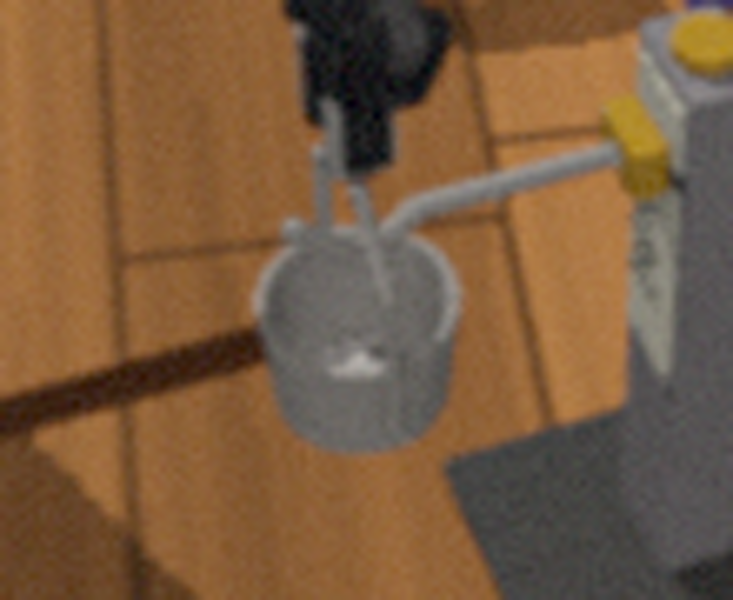

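The wire runs through the bail: its tip is left of it at (290,232) and the arm right of it at (420,200). Easing down.

Call:
{"method": "jog_arm", "body": {
  "steps": [
    [0, 0, 8, 0, 0],
    [0, 0, 10, 0, 0],
    [0, 0, 8, 0, 0],
    [0, 0, 5, 0, 0],
    [0, 0, 3, 0, 0],
    [0, 0, 3, 0, 0],
    [0, 0, 3, 0, 0],
    [0, 0, 3, 0, 0],
    [0, 0, 0, 0, 0],
    [0, 0, 0, 0, 0],
    [0, 0, 0, 0, 0]
  ]
}}

```text
clock: 19.0
eef_pos: [0.4914, -0.2427, 0.207]
tcp_rot: [0.994, 0.107, 0.0, 0.0]
force: [1.0, -0.1, 0.1]
opening: 0.217
gripper_force: 68.9
```

Call:
{"method": "jog_arm", "body": {
  "steps": [
    [0, 0, 3, 0, 0],
    [0, 0, 2, 0, 0],
    [0, 0, 2, 0, 0],
    [0, 0, 2, 0, 0],
    [0, 0, 2, 0, 0],
    [0, 0, 0, 0, 0],
    [0, 0, 0, 0, 0],
    [0, 0, 0, 0, 0],
    [0, 0, 0, 0, 0]
  ]
}}

```text
clock: 19.75
eef_pos: [0.4915, -0.2427, 0.1958]
tcp_rot: [0.994, 0.107, 0.0, 0.0]
force: [3.2, -1.6, -0.3]
opening: 0.218
gripper_force: 69.0
```

```bash
python3 - <<'E'
from look import *; from plan import plan
plan([],0)
s=snap("side","side8")
P=cloud(s);I=s["img"].astype(int);r,g,b=I[...,0],I[...,1],I[...,2];X,Y,Z=np.moveaxis(P,-1,0)
for lo,hi in((.505,.52),(.52,.54),(.54,.555)):
    for nm,d in(("side0",load("side0")),("side8",s)):
        Q=cloud(d);m=(Q[...,0]>lo)&(Q[...,0]<hi)&(abs(Q[...,1]+.242-(Q[...,0]-.491)*.2177)<.012)&(Q[...,2]>.15)&(Q[...,2]<.24)&(np.ptp(d["img"].astype(int),axis=-1)<45)
        print(lo,nm,m.sum(),np.median(Q[m][:,2]) if m.any() else None)
E
```

```text
now [ 491.5 -242.7  195.8] yaw 12.3 tilt 0.05 t 19.75 F [ 3.2 -1.6 -0.3] open 0.218
0.505 side0 31 0.21759681365760608
0.505 side8 25 0.19108936466472393
0.52 side0 35 0.21762648432294585
0.52 side8 34 0.1921023622667401
0.54 side0 22 0.21792894336264218
0.54 side8 21 0.19277639389640155
```

Call:
{"method": "jog_arm", "body": {
  "steps": [
    [2, 0, 0, 0, 0],
    [2, 0, 0, 0, 0],
    [0, 0, 0, 0, 0],
    [0, 0, 0, 0, 0],
    [0, 0, 0, 0, 0],
    [0, 0, 0, 0, 0]
  ]
}}

```text
clock: 20.3
eef_pos: [0.4935, -0.242, 0.195]
tcp_rot: [0.994, 0.106, -0.002, 0.0]
force: [-3.1, -4.0, -0.5]
opening: 0.219
gripper_force: 69.0
```

```bash
cat > dip.py <<'E'
from look import *; from plan import plan
from cell import sensors
def dip(name):
    plan([],0); s=snap("side",name); o=[]
    for d in (load("side0"),s):
        Q=cloud(d);m=(Q[...,0]>.52)&(Q[...,0]<.555)&(abs(Q[...,1]+.242-(Q[...,0]-.491)*.2177)<.012)&(Q[...,2]>.15)&(Q[...,2]<.24)&(np.ptp(d["img"].astype(int),axis=-1)<45)
        o.append(np.median(Q[m][:,2]))
    print("dip mm",1000*(o[0]-o[1])); return s
E
python3 -c "from dip import *; dip('side9')"
```

```text
now [ 493.5 -242.   195. ] yaw 12.2 tilt 0.24 t 20.3 F [-3.1 -4.  -0.5] open 0.219
dip mm 25.737969492614198
```

Call:
{"method": "jog_arm", "body": {
  "steps": [
    [-1, 1, 0, 0, 0],
    [0, 0, 0, 0, 0],
    [0, 0, 0, 0, 0],
    [0, 0, 0, 0, 0.3],
    [0, 0, 0, 0, 0.35],
    [0, 0, 0, 0, 0.45],
    [0, 0, 0, 0, 0.6],
    [0, 0, 0, 0, 0.6],
    [0, 0, 0, 0, 0.6],
    [0, 0, 0, 0, 0.6]
  ]
}}

```text
clock: 21.18
eef_pos: [0.4945, -0.2428, 0.1956]
tcp_rot: [0.994, 0.107, 0.0, 0.0]
force: [0.1, 0.6, 0.1]
opening: 0.601
gripper_force: 0.0
```

```bash
python3 - <<'E'
from dip import *
s=dip('side10'); a=cv2.resize(s["img"][200:290,170:280,::-1],(733,600),interpolation=2); cv2.imwrite("pics/s10.png",a)
E
```

```text
now [ 494.5 -242.8  195.6] yaw 12.3 tilt 0.01 t 21.18 F [0.1 0.6 0.1] open 0.601
dip mm 24.385652142990153
```

View pics/s10.png

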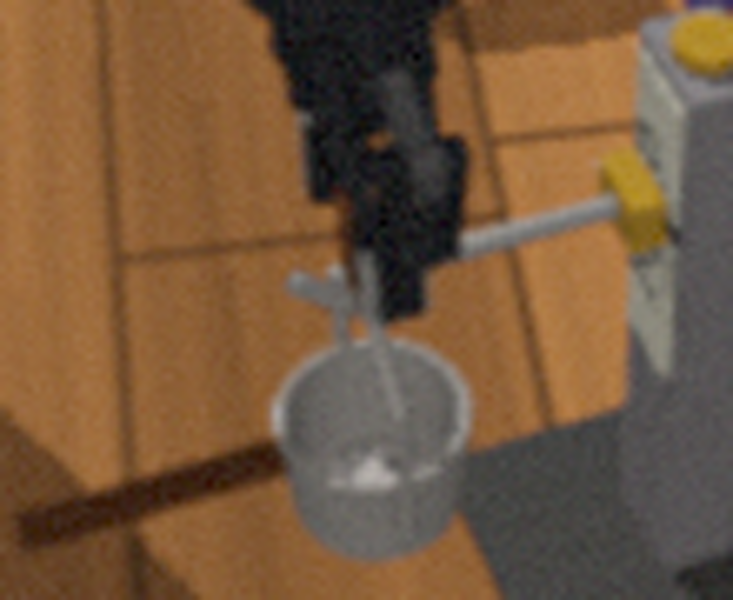

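The pan hangs on the hook with the peak in the V and the offcut inside. I'll withdraw straight up and wait.

Call:
{"method": "jog_arm", "body": {
  "steps": [
    [0, 0, -8, 0, 0.6],
    [0, 0, -15, 0, 0.6],
    [0, 0, -25, 0, 0.6],
    [0, 0, -30, 0, 0.6],
    [0, 0, -35, 0, 0.6],
    [0, 0, -20, 0, 0.6],
    [-30, 0, 0, 0, 0.6],
    [-35, 0, 0, 0, 0.6],
    [-35, 0, 0, 0, 0.6],
    [0, 0, 0, 0, 0.6],
    [0, 0, 0, 0, 0.6]
  ]
}}

```text
clock: 22.15
eef_pos: [0.3956, -0.2644, 0.3298]
tcp_rot: [0.994, 0.105, 0.001, 0.001]
force: [-0.1, -0.9, 0.5]
opening: 0.601
gripper_force: 0.0
```

Call:
{"method": "jog_arm", "body": {
  "steps": [
    [0, 0, 0, 0, 0.6],
    [0, 0, 0, 0, 0.6],
    [0, 0, 0, 0, 0.6],
    [0, 0, 0, 0, 0.6],
    [0, 0, 0, 0, 0.6],
    [0, 0, 0, 0, 0.6],
    [0, 0, 0, 0, 0.6],
    [0, 0, 0, 0, 0.6],
    [0, 0, 0, 0, 0.6],
    [0, 0, 0, 0, 0.6],
    [0, 0, 0, 0, 0.6],
    [0, 0, 0, 0, 0.6]
  ]
}}

```text
clock: 23.15
eef_pos: [0.3966, -0.264, 0.3286]
tcp_rot: [0.994, 0.107, 0.0, 0.0]
force: [0.1, 0.3, -0.6]
opening: 0.601
gripper_force: 0.0
```

```bash
python3 - <<'E'
from dip import *
def meas(s,t):
    for n,d in(("side",s),("top",t)):
        P=cloud(d);I=d["img"].astype(int);r,g,b=I[...,0],I[...,1],I[...,2];X,Y,Z=np.moveaxis(P,-1,0)
        h=(X>.33)&(X<.46)&(Y>-.31)&(Y<-.23)&(Z>.07)&(Z<.16)&(r<110)&(r-b>12)
        tb=(X>.45)&(X<.53)&(Y>-.28)&(Y<-.2)&(Z>.18)&(Z<.26)&(r<110)&(r-b>12)
        print(n,h.sum(),P[h].mean(0).round(4),"tab",tb.sum(),P[tb].mean(0).round(4),P[tb][:,2].max() if tb.any() else 0)
for i in range(3):
    s=dip(f'sf{i}'); meas(s,snap("top",f"tf{i}"))
E
```

```text
now [ 396.6 -264.   328.6] yaw 12.2 tilt 0.01 t 23.15 F [ 0.1  0.3 -0.6] open 0.601
dip mm 24.308400585283387
side 241 [ 0.4143 -0.2629  0.1152] tab 106 [ 0.4912 -0.2509  0.2081] 0.2253634801947927
top 160 [ 0.4122 -0.2581  0.1165] tab 33 [ 0.491  -0.2398  0.2181] 0.22588651745116706
now [ 396.6 -264.1  328.6] yaw 12.2 tilt 0.01 t 23.25 F [ 0.5 -0.2 -0.5] open 0.597
dip mm 24.29258538560014
side 239 [ 0.414  -0.2629  0.1151] tab 107 [ 0.4911 -0.2506  0.2078] 0.22568743875090647
top 160 [ 0.4122 -0.2581  0.1162] tab 32 [ 0.4912 -0.2396  0.2179] 0.2291629850342033
now [ 396.6 -264.1  328.6] yaw 12.2 tilt 0.01 t 23.35 F [-0.  -0.2  0.3] open 0.6
dip mm 24.3479483628779
side 239 [ 0.4145 -0.2626  0.1151] tab 100 [ 0.4915 -0.2512  0.2085] 0.22743479042477044
top 160 [ 0.4123 -0.2581  0.1163] tab 32 [ 0.4907 -0.2396  0.2185] 0.22654539386366723
```

Call:
{"method": "jog_arm", "body": {
  "steps": [
    [0, 0, 0, 0, 0.6],
    [0, 0, 0, 0, 0.6],
    [0, 0, 0, 0, 0.6],
    [0, 0, 0, 0, 0.6],
    [0, 0, 0, 0, 0.6],
    [0, 0, 0, 0, 0.6],
    [0, 0, 0, 0, 0.6],
    [0, 0, 0, 0, 0.6],
    [0, 0, 0, 0, 0.6],
    [0, 0, 0, 0, 0.6],
    [0, 0, 0, 0, 0.6],
    [0, 0, 0, 0, 0.6]
  ]
}}

```text
clock: 24.45
eef_pos: [0.3967, -0.264, 0.3286]
tcp_rot: [0.994, 0.107, 0.0, 0.0]
force: [0.5, 0.7, 0.7]
opening: 0.599
gripper_force: 0.0
```

```bash
python3 -c "
from cell import order; print(order.sign_off())"
```

```text
the job is handed in; nothing more can be done
None
```

The pan hangs still in the scale's hook with the offcut in it, the hook dipped about 24 mm; I handed the job in at about 24.5 s on the robot's clock, and the hand-in gave no verdict.

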